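Unclamp an electronics module with one reverse-thread knob

ROBOT

A 6-joint arm with a two-finger parallel gripper is mounted at the origin on the work surface. World frame = base frame: x ahead of the robot, y to its left, z up, the work surface at z = 0. Lengths are in m, angles in rad, forces in N, time in s.
With the tool pointing down it reaches from about 0.35 to 0.975 m from the base axis. Payload 4.9 kg.
Tool frame: the origin (TCP) lies at the very end of the fingers, on their centre line; the grasp point (between the pads) lies 19 mm behind it (ctrl.grip_point_offset is the distance from the TCP to the grasp point, in m); z points along the fingers, y is the line along which they close (so a half turn about z gives the same grasp; the last joint's range is limited). The gripper opens to 85 mm and grips with 20 to 120 N. Pads are 22 mm wide; open, the fingers measure 114 mm over their backs; the gripper's body (76 mm by 85 mm) begins 54 mm behind the grasp point. The pads swing forward as they close: fully open they stand 13 mm farther back than shut.
Start: joints at [-1.242, 0.053, 1.613, -0, 1.476, -0.119], TCP at [0.271, -0.563, 0.231] pointing down, gripper open.
Joint ranges: [-3.01, 3.01], [-1.01, 2.22], [0.06, 2.58], [-1.02, 4.17], [0.09, 2.62], [-3.14, 3.14]. Speed limits (rad/s): [2.57, 2.57, 3.14, 3.14, 3.14, 3.14].

INTERFACE

Orientations are given as a rotation vector (axis times angle).
In Python, from station import ctrl gives the robot as it stands.
- The arm moves only by the tool send_rows, never from a script. Its argument "rows" is a list of rows, each a list of 3 entries, a list of its own where there are three numbers: the finger opening in cm, from 0 to 8.54, then the shift along the tool's x, y, z in cm, then the turn about the tool's z in degrees. A call has 1 to 10 rows; each row shifts and turns the commanded pose from where the row before left it, along the tool's axes as they then stand; what a row does not reach is not made up. A row lasts 1/8 s, in which the tool goes at most 62.5 mm and 10.7 degrees, less where a joint would pass 70% of its speed; a pose out of reach is approached as far as the arm can. A call with a gripper value outside its range is refused whole. The fingers move at their own pace and stop on an object; "newtons" is the grip in N (left out, the last holds). Time passes only in rows, so rows that do not move let the fingers close. It gives the time, the measured TCP pose, the force, the opening and the grip force at its end, in the units of the state.
- ctrl.get_obs(): the state, without advancing time (a new reading comes with each control period).
- ctrl.get_image(name): name is "scene" or "top" or "wrist"; returns a dict with "frame" (384x512x3 uint8, red, green, blue), "range_z" (384x512 float32, m along the optical axis (not along the pixel's ray), 0 where there is no reading), "fx", "fy", "cx", "cy" (pixels), "cam_to_world" (4x4, takes a point from camera to world coordinates). Camera axes: x right, y down, z forward; pixel columns grow to the right and rows downward; lengths in m; the calibration is good to about 2 mm. A picture is of the moment at which its call begins.
- ctrl.finish_job(): hands the job in; it is judged then, once.
The state is a dict: "t": time; "q": joint angles; "dq": joint speeds; "effort": joint torques, N m; "tool_pos": TCP position; "tool_rot": TCP orientation; "contact_force": force on the tool from outside, world axes, zero at the start; "wrist_torque": the same for the moment, N m; "opening": finger opening in m; "grip_force": force on a finger pad.
Only numpy, scipy, OpenCV 4.12 (cv2) and the standard library are available. Lean on these libraries where they do the work, as an engineer would, in place of code of your own. Each camera call takes 0.05 s, during which the arm holds its last target. There are 200 camera calls.

TASK

The black electronics module is held on its aluminium plate by two red clamp knobs; one of them has a left-hand thread, but nobody marked which, so try gently each way and feel: never force a knob more than a few degrees (15 at most) in its tightening direction. Loosen both knobs by about a quarter turn so that their bars swing clear of the module and stay so, then lift the module out by its handle and set it down gently, upright and flat inside the blue carrier tray, lengthwise, and let go. Leave the bottle, the jar, the spare grey unit and the screwdriver where they are.

Things in the scene. Friction and masses are not known exactly. Their poses are not given: they have to be found in the camera images.
- plate: Fixed aluminium base plate on the table, 300 mm long (y) x 130 wide (x) x 10 thick; origin at the centre of its underside. The module stands at its middle between two guide rails 14 mm tall, 80 mm long, inner faces at x = -39 and +39 mm. Knob axes at y = -113 and +113 mm; the tight bars overlap the module's foot by 14 mm, 3 mm above it.
- bow (a point): Middle of the top of the dark bow handle fixed to the plate, a 10 mm round bar, 100 mm long along the plate's y, 65 mm tall above the table, 58 mm from the plate's middle.
- module: The black electronics module, 170 mm long (y) x 70 mm wide (x) x 92 mm tall overall, 0.4 to 0.8 kg; origin at the centre of its underside, z up. A steel foot 170 x 70 x 10 mm and on it a body 90 x 66 mm up to 58 mm above the underside, with the carrying handle on top.
- module_center (a point): The module's centre, 46 mm above its underside, axes as the module's.
- module_handle (a point): Centre of the module's aluminium handle bar, on its middle, 85 mm above its underside: 14 mm square, 86 mm long (y), 20 mm of open space below it between two posts.
- knob_a_grip (a point): One of two red knobs, alike to look at; which end of the plate it is at varies. This point is on its vertical turning axis, 60 mm above the table, half-way up its upright grip fin: 14 mm thick (this frame's x), 50 mm long (y), 44 mm tall. Under the fin a clamp bar 84 mm long (y), 16 mm wide, 23 to 35 mm above the table. The frame turns with the knob. Tight, y lies along the plate within 0.2 rad.
- knob_b_grip (a point): One of two red knobs, alike to look at; which end of the plate it is at varies. This point is on its vertical turning axis, 60 mm above the table, half-way up its upright grip fin: 14 mm thick (this frame's x), 50 mm long (y), 44 mm tall. Under the fin a clamp bar 84 mm long (y), 16 mm wide, 23 to 35 mm above the table. The frame turns with the knob. Tight, y lies along the plate within 0.2 rad.
- knob_a (a joint): Turn of knob a on its stud, rad: 0 as found (tight), grows as it is loosened whichever way its thread runs, stop at 1.75. It turns against a friction of 0.08 Nm and stays where left. Beyond tight it does not turn on the stud: the rubber mount twists instead.
- knob_b (a joint): Turn of knob b on its stud, rad: 0 as found (tight), grows as it is loosened whichever way its thread runs, stop at 1.75. It turns against a friction of 0.08 Nm and stays where left. Beyond tight it does not turn on the stud: the rubber mount twists instead.
- mount_a (a joint): Twist of the rubber mount under knob a, rad, 0 at rest, positive anticlockwise from above. A torsion spring, 1.5 Nm/rad: 0.03 to 0.05 rad of twist while the knob turns loose. Turned the tight way, knob and mount go round together, the torque rising steadily, and spring back when let go. More than 0.3 rad either way damages it.
- mount_b (a joint): Twist of the rubber mount under knob b, rad, 0 at rest, positive anticlockwise from above. A torsion spring, 1.5 Nm/rad: 0.03 to 0.05 rad of twist while the knob turns loose. Turned the tight way, knob and mount go round together, the torque rising steadily, and spring back when let go. More than 0.3 rad either way damages it.
- carrier_in (a point): Centre of the inner floor of the blue carrier tray (fixed to the table), 5 mm above the table; the tray is 226 mm long (y) x 116 mm wide (x) outside, 216 x 106 mm inside, walls 5 mm thick and 22 mm tall above the table.
- bottle_center (a point): White bottle with a blue cap, loose, upright between plate and tray, 52 mm diameter, 165 mm tall; this is its centre, half-way up. Bystander.
- jar_center (a point): Amber jar, loose, upright, 64 mm diameter, 90 mm tall; centre, half-way up. Bystander.
- spare_center (a point): Spare grey unit, a loose box 150 mm (y) x 70 mm (x) x 60 mm tall; its centre. Bystander.
- driver_grip (a point): Orange screwdriver lying on the table, about 180 mm long along x; this point is in its handle. Bystander.
Things that resemble listed ones, but are neither listed nor needed, are in the scene too. What is shaped like the module but yellow is not meant.

How it is judged:
On the way, in this order (a step that is already met when the one before it is completed fails the run):
1. both knobs loosened by at least 1.25 rad while the module still stands in its place (value of joint each of knob_a, knob_b above 1.25 rad and distance of module_center from where it was at the start of the episode below 0.02 m), for 0.2 s.
2. module lifted at least 40 mm above where it stood (height (world z) of module_center above 0.096 m), for 0.2 s.
At the end, for the whole second after the job is handed in: Both knobs are loosened by at least 1.25 rad; the module stands flat on the carrier tray's floor (height within 5 mm, tilt under 0.1 rad), inside its walls, lengthwise (either way round), released and at rest (value of joint each of knob_a, knob_b above 1.25 rad and z of module_center in the frame of carrier_in between 0.041 and 0.051 m and x of module_center in the frame of carrier_in between -0.03 and 0.03 m and y of module_center in the frame of carrier_in between -0.035 and 0.035 m and angle between module_center's own z axis and vertical below 0.1 rad and angle between the y axis of module_center and the y axis of carrier_in, either way round below 0.3 rad and linear speed of module below 0.02 m/s); the robot touches nothing.
It fails at once if a rubber mount twisted more than 0.3 rad (a knob forced the tight way) (value of joint any of mount_a, mount_b above 0.3 rad or value of joint any of mount_a, mount_b below -0.3 rad).
It fails at once if a bystander pushed more than 30 mm or tipped (distance of any of bottle_center, jar_center, spare_center, driver_grip from where it was at the start of the episode above 0.03 m or angle between any of bottle_center, jar_center, spare_center's own z axis and vertical above 0.4 rad).
It fails at once if module set down hard: more than 80 N against the carrier tray (contact force between module and carrier above 80 N).
It also fails if it takes over 72 s, if anything falls off the work surface, if the arm or the gripper's body presses on something with over 40 N, if the wrist force passes 120 N, or if a joint passes its speed limit or range.

## Working session

There is one attempt and no reset: what is moved stays moved. The work goes in short steps, Python scripts to look and compute and a tool call to move; the robot and the scene stay as the last step left them, time stands still between calls to the robot, and variables do not carry over. Pictures are saved under pics/ and viewed, at most 10 in all, crops included, and the job is handed in when it is done.

Besides the shell and the picture viewer there is one more tool, called after "Call:" as a command line: name --argument value ..., lists and objects as JSON in quotes. send_rows: Moves the arm, as the interface text tells. Its arguments: {"type":"object","properties":{"rows":{"type":"array","items":{"type":"array"}},"newtons":{"type":"number"}},"required":["rows"]}

```bash
mkdir -p pics
cat > h.py <<'E'
import numpy as np,cv2
from station import ctrl
def grab(n,save=None):
    im=ctrl.get_image(n)
    if save: cv2.imwrite('pics/'+save,cv2.cvtColor(im['frame'],cv2.COLOR_RGB2BGR))
    return im
def cloud(im):
    z=im['range_z'];v,u=np.mgrid[:z.shape[0],:z.shape[1]]
    P=np.stack([(u-im['cx'])/im['fx']*z,(v-im['cy'])/im['fy']*z,z],-1)
    T=im['cam_to_world'];W=P@T[:3,:3].T+T[:3,3]
    W[z<=0]=np.nan
    return W
E
python3 - <<'E'
from h import *
a=grab('top','top1.png');b=grab('scene','sc1.png')
for im in(a,b):print(im['cam_to_world'].round(3).tolist(),im['fx'])
A=cv2.imread('pics/top1.png');B=cv2.imread('pics/sc1.png')
np.savez('top.npz',W=cloud(a),f=a['frame']);np.savez('sc.npz',W=cloud(b),f=b['frame'])
print(ctrl.get_obs())
E
```

```text
[[-0.021, -0.992, 0.126, 0.423], [-0.999, 0.017, -0.031, 0.009], [0.029, -0.126, -0.992, 0.929], [0.0, 0.0, 0.0, 1.0]] 349.25490287455636
[[0.316, 0.765, -0.561, 1.166], [0.949, -0.266, 0.172, -0.182], [-0.018, -0.587, -0.81, 0.95], [0.0, 0.0, 0.0, 1.0]] 403.9430385328217
{'t': 0.1, 'q': array([-1.24197584e+00,  5.32767766e-02,  1.61415676e+00,  2.91746545e-05,
        1.47597384e+00, -1.18985688e-01]), 'dq': array([-1.18899856e-04, -1.27078994e-03, -3.42729578e-03, -1.99404786e-05,
       -7.83027153e-04, -4.37873879e-04]), 'effort': array([ 5.39505018e-04, -3.94901276e+01, -3.71364391e+01, -7.41411941e-05,
        3.95097595e-03,  1.13623253e-05]), 'tool_pos': array([ 0.27045344, -0.56283778,  0.23019462]), 'tool_rot': array([-3.06141130e+00, -6.97144023e-01,  2.53013283e-04]), 'contact_force': array([0.26863238, 0.09678381, 0.06910865]), 'wrist_torque': array([0.02903466, 0.00641622, 0.00950319]), 'grip_force': 0.0, 'opening': 0.08525622767028761}
```

View pics/top1.png

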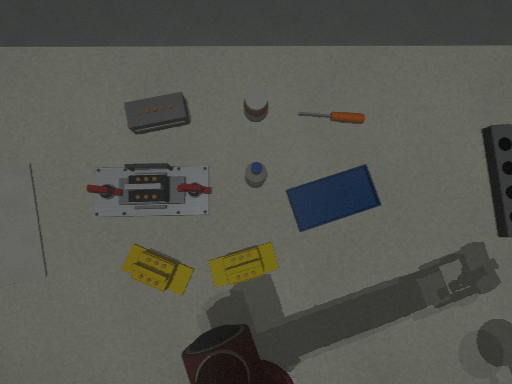

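View pics/sc1.png

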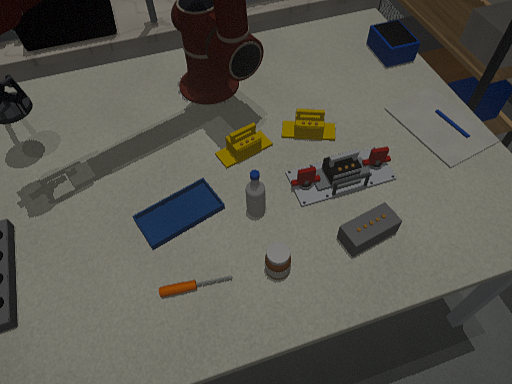

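The top view shows the aluminium plate with the black module at (150,188) and red knobs at (103,189) and (193,188). The blue tray is at (333,197), the bottle at (256,173), the jar at (256,105), the spare unit at (157,112) and the screwdriver at (335,117).

Possible mix-ups:
- **Module:** the yellow units at (157,268) and (243,263), and the grey spare at (157,112). I choose the black unit on the plate.
- **Tray:** the blue box at scene (392,42). I choose the flat tray.

```bash
cat > m.py <<'E'
from h import *
d=np.load('top.npz');W=d['W'];f=d['f']
hsv=cv2.cvtColor(f,cv2.COLOR_RGB2HSV);H,S,V=[hsv[...,i].astype(int) for i in range(3)]
def rect(m,name):
    P=W[m];P=P[~np.isnan(P[:,0])]
    r=cv2.minAreaRect((P[:,:2]*1000).astype(np.float32))
    c=P-P.mean(0);e=np.linalg.svd(c[:,:2],full_matrices=False)[2][0]
    print(name,len(P),'mean',P.mean(0).round(4),'rect',np.round(r[0],1),np.round(r[1],1),round(r[2],1),'pca deg',round(np.degrees(np.arctan2(e[1],e[0])),1),'zmax',P[:,2].max().round(3))
def win(u0,u1,v0,v1):
    m=np.zeros(H.shape,bool);m[v0:v1,u0:u1]=1;return m
red=((H<8)|(H>172))&(S>130)&(V>60)
for n,w in(('left',win(80,125,170,210)),('right',win(170,220,170,210))):
    rect(red&w,n+' red'); rect(red&w&(W[...,2]>.068),n+' fin'); rect(red&w&(W[...,2]<.045),n+' bar')
blue=(H>100)&(H<125)&(S>120)
tw=win(280,390,155,240)
rect(blue&tw,'tray');rect(blue&tw&(W[...,2]<.011),'trayfloor')
pw=win(85,220,155,225)
rect(pw&(W[...,2]<.016)&(W[...,2]>.006),'plate')
rect(pw&(W[...,2]>.074)&~red,'handle')
rect(win(235,275,155,190)&(W[...,2]>.1),'bottle')
rect(win(235,275,80,125)&(W[...,2]>.07),'jar')
rect(win(110,200,240,300)&(W[...,2]>.01),'yellow1')
rect(win(205,285,235,290)&(W[...,2]>.01),'yellow2')
im=cv2.cvtColor(f[150:235,75:225],cv2.COLOR_RGB2BGR)
cv2.imwrite('pics/crop1.png',cv2.resize(im,None,fx=5,fy=5,interpolation=cv2.INTER_CUBIC))
E
python3 m.py
```

```text
left red 140 mean [0.5376 0.3673 0.0666] rect [538.1 373.6] [77.8 14. ] 84.4 pca deg -96.6 zmax 0.084
left fin 99 mean [0.5388 0.3752 0.0795] rect [538.9 375.1] [46.6 12.1] 83.4 pca deg -97.1 zmax 0.084
left bar 40 mean [0.5345 0.3468 0.0349] rect [536.3 373.7] [78.2 13.1] 88.2 pca deg 88.5 zmax 0.038
right red 156 mean [0.5386 0.1468 0.0645] rect [539.2 148.4] [80.  14.2] 85.1 pca deg -94.5 zmax 0.084
right fin 104 mean [0.5391 0.1503 0.0792] rect [539.2 150.1] [49.1 12.3] 86.3 pca deg -94.5 zmax 0.084
right bar 51 mean [0.5377 0.1393 0.0351] rect [539.2 148.4] [80.  14.2] 85.1 pca deg -94.4 zmax 0.038
tray 3428 mean [ 0.5129 -0.2193  0.0067] rect [ 512.8 -215.2] [113.3 224. ] 17.0 pca deg 107.3 zmax 0.026
trayfloor 3104 mean [ 0.5131 -0.2181  0.0052] rect [ 513.7 -217.3] [106.2 215. ] 16.9 pca deg 107.2 zmax 0.011
plate 3003 mean [0.535  0.2631 0.0105] rect [547.4 260.6] [308.3 148.9] 89.1 pca deg 90.4 zmax 0.016
handle 304 mean [0.5382 0.2617 0.0966] rect [538.8 263.3] [274.1  43.4] 85.4 pca deg 90.2 zmax 0.107
bottle 345 mean [ 0.5638 -0.0085  0.128 ] rect [568.5  -8.9] [48. 49.] 89.1 pca deg -101.3 zmax 0.168
jar 418 mean [ 0.7549 -0.0137  0.0893] rect [756.7 -14. ] [55.5 53.2] 0.3 pca deg 179.5 zmax 0.095
yellow1 1734 mean [0.3386 0.2396 0.0485] rect [337.3 245.1] [169.8  70.6] 66.3 pca deg -115.3 zmax 0.096
yellow2 1540 mean [0.3454 0.0256 0.0489] rect [344.  25.] [ 70.2 169.3] 15.2 pca deg 104.8 zmax 0.096
```

View pics/crop1.png

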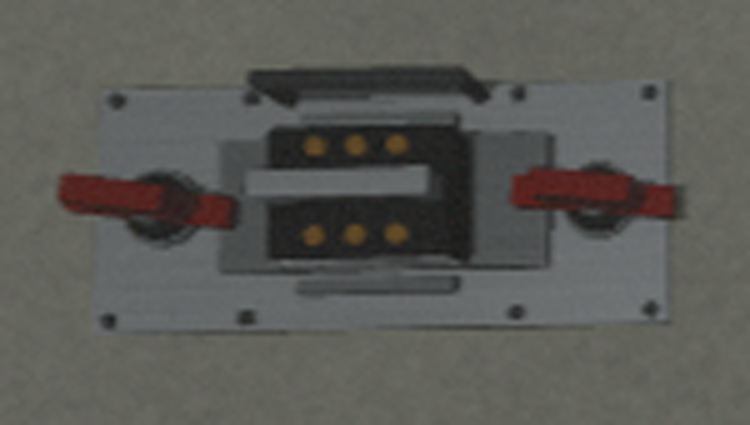

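The crop shows the black module with its grey foot on the plate. The bow is on the far side (+x), the left knob fin is at about (110,192) and the right one at about (570,187). The sizes fit: the knob axes are 225 mm apart and the tray floor is 106 x 215 mm. I go to the right knob first, at (0.539, 0.150) with its fin heading 85.5°.

Call:
send_rows --rows '[[5,[3.94,-3.76,0],0],[5,[3.94,-3.76,0],0],[5,[3.94,-3.76,0],0],[5,[3.94,-3.76,0],0],[5,[3.94,-3.76,0],0],[5,[3.94,-3.76,0],0],[5,[3.94,-3.76,0],0],[5,[3.94,-3.76,0],0],[5,[3.94,-3.76,0],0],[5,[3.94,-3.76,0],0]]' --newtons 30

```text
t: 1.35
tool_pos: [0.4631, -0.052, 0.231]
tool_rot: [3.063, 0.697, 0.0]
contact_force: [0.9, -0.4, 0.1]
opening: 0.0501
grip_force: 0.0
```

Call:
send_rows --rows '[[5,[3.94,-3.76,0],0],[5,[3.94,-3.76,0],0],[5,[3.94,-3.76,0],0],[5,[3.94,-3.76,0],0],[5,[0,0,0],-10],[5,[0,0,0],-10],[5,[0,0,0],-10],[5,[0,0,0],-10],[5,[0,0,0],-10],[5,[0,0,0],-10]]'

```text
t: 2.6
tool_pos: [0.5395, 0.1499, 0.2306]
tool_rot: [-2.297, -2.142, 0.001]
contact_force: [1.1, 0.1, -0.4]
opening: 0.0501
grip_force: 0.0
```

```bash
cat >> h.py <<'E'
from scipy.spatial.transform import Rotation as Ro
def to(p,psi=None):
    o=ctrl.get_obs();R=Ro.from_rotvec(o['tool_rot']).as_matrix();cur=np.degrees(np.arctan2(R[1,0],R[0,0]))
    print('t',round(o['t'],2),'pos',o['tool_pos'].round(4),'psi',round(cur,2),'tilt',R[:,2].round(3),'q6',o['q'][5].round(2),'F',o['contact_force'].round(1),'Tq',o['wrist_torque'].round(3),'open',round(o['opening'],4),'grip',round(o['grip_force'],1))
    if p is not None: print('  shift cm',(R.T@(np.array(p)-o['tool_pos'])*100).round(2),'turn',None if psi is None else round(-((psi-cur+180)%360-180),1))
E
python3 - <<'E'
from h import *
to([.539,.150,.045],85.5)
im=grab('wrist','w1.png');W=cloud(im);f=im['frame']
h=cv2.cvtColor(f,cv2.COLOR_RGB2HSV);H,S=h[...,0],h[...,1]
m=((H<8)|(H>172))&(S>130)&(W[...,2]>.075)&(W[...,2]<.09)
P=W[m];r=cv2.minAreaRect((P[:,:2]*1000).astype(np.float32));print(len(P),P.mean(0).round(4),r)
E
```

```text
t 2.6 pos [0.5395 0.1499 0.2306] psi 85.99 tilt [-0.001 -0.    -1.   ] q6 0.21 F [ 1.1  0.1 -0.4] Tq [-0.041 -0.048  0.028] open 0.0501 grip 0.0
  shift cm [ 1.000e-02 -3.000e-02  1.856e+01] turn 0.5
620 [0.54   0.1538 0.0795] ((539.7935180664062, 152.12045288085938), (49.65532684326172, 13.042322158813477), 86.1752700805664)
```

View pics/w1.png

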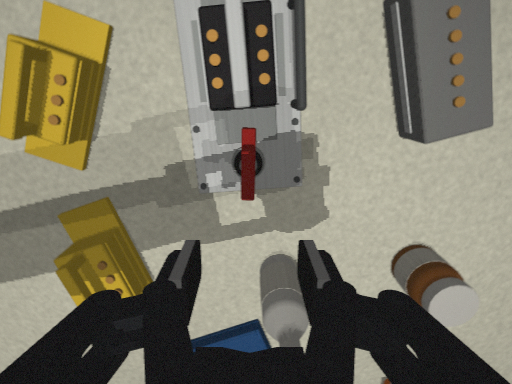

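The wrist view shows the right knob's fin at (248,163), midway between the fingers. Its rectangle is centred at (0.5395, 0.151) with heading 86°, which agrees with the top view. Descend and grip.

Call:
send_rows --rows '[[4,[0.1,0,5],0],[4,[0,0,5],0],[4,[0,0,5],0],[4,[0,0,3],0],[4,[0,0,0.4],0],[1,[0,0,0],0],[1,[0,0,0],0],[1,[0,0,0],0],[1,[0,0,0],0],[1,[0,0,0],0]]' --newtons 30

```text
t: 3.9
tool_pos: [0.5389, 0.1512, 0.0489]
tool_rot: [-2.303, -2.134, 0.003]
contact_force: [-7.4, 0.3, 2.9]
opening: 0.0137
grip_force: 31.0
```

```bash
python3 -c "
from h import *
to(None)"
```

```text
t 3.9 pos [0.5389 0.1512 0.0489] psi 85.63 tilt [-0.003  0.    -1.   ] q6 0.22 F [-7.4  0.3  2.9] Tq [-0.021  1.181 -0.009] open 0.0137 grip 31.0
```

Call:
send_rows --rows '[[1,[0,-0.05,0],0],[1,[0,0,0],3],[1,[0,0,0],3],[1,[0,0,0],0]]'

```text
t: 4.4
tool_pos: [0.5388, 0.1512, 0.0489]
tool_rot: [-2.412, -2.011, 0.002]
contact_force: [-4.9, -1.0, 2.0]
opening: 0.0131
grip_force: 30.7
```

```bash
python3 -c "
from h import *
to(None)"
```

```text
t 4.4 pos [0.5388 0.1512 0.0489] psi 79.65 tilt [-0.002 -0.    -1.   ] q6 0.32 F [-4.9 -1.   2. ] Tq [-0.016  0.982  0.127] open 0.0131 grip 30.7
```

Call:
send_rows --rows '[[1,[0,0,0],2],[1,[0,0,0],0]]'

```text
t: 4.65
tool_pos: [0.5388, 0.1512, 0.0489]
tool_rot: [-2.447, -1.969, 0.002]
contact_force: [-6.8, 0.8, 2.5]
opening: 0.0136
grip_force: 30.8
```

```bash
python3 -c "
from h import *
to(None)"
```

```text
t 4.65 pos [0.5388 0.1512 0.0489] psi 77.66 tilt [-0.002 -0.    -1.   ] q6 0.36 F [-6.8  0.8  2.5] Tq [-0.072  1.007  0.146] open 0.0136 grip 30.8
```

The torque is between the two cases, so I compare with the other direction.

Call:
send_rows --rows '[[1,[0,0,0],-4],[1,[0,0,0],-4],[1,[0,0,0],0]]'

```text
t: 5.03
tool_pos: [0.5388, 0.1512, 0.0489]
tool_rot: [-2.303, -2.135, 0.002]
contact_force: [-5.7, -0.2, 2.6]
opening: 0.0132
grip_force: 30.7
```

```bash
python3 -c "
from h import *
to(None)"
```

```text
t 5.03 pos [0.5388 0.1512 0.0489] psi 85.65 tilt [-0.002  0.    -1.   ] q6 0.22 F [-5.7 -0.2  2.6] Tq [-0.111  1.021 -0.054] open 0.0132 grip 30.7
```

Call:
send_rows --rows '[[1,[0,0,0],-4],[1,[0,0,0],-4],[1,[0,0,0],0]]'

```text
t: 5.4
tool_pos: [0.5388, 0.1513, 0.0489]
tool_rot: [-2.149, -2.29, 0.002]
contact_force: [-6.8, -0.2, 1.7]
opening: 0.0136
grip_force: 30.7
```

```bash
python3 -c "
from h import *
to(None)"
```

```text
t 5.4 pos [0.5388 0.1513 0.0489] psi 93.64 tilt [-0.002  0.    -1.   ] q6 0.08 F [-6.8 -0.2  1.7] Tq [-0.02   0.988 -0.103] open 0.0136 grip 30.7
```

Call:
send_rows --rows '[[1,[0,0,0],-4],[1,[0,0,0],0]]'

```text
t: 5.65
tool_pos: [0.5388, 0.1513, 0.0489]
tool_rot: [-2.067, -2.363, 0.002]
contact_force: [-5.5, -0.5, 1.8]
opening: 0.0135
grip_force: 30.7
```

```bash
python3 -c "
from h import *
for i in range(4): to(None)"
```

```text
t 5.65 pos [0.5388 0.1513 0.0489] psi 97.64 tilt [-0.002  0.    -1.   ] q6 0.01 F [-5.5 -0.5  1.8] Tq [ 0.009  1.036 -0.028] open 0.0135 grip 30.7
t 5.65 pos [0.5388 0.1513 0.0489] psi 97.64 tilt [-0.002  0.    -1.   ] q6 0.01 F [-5.5 -0.5  1.8] Tq [ 0.009  1.036 -0.028] open 0.0135 grip 30.7
t 5.65 pos [0.5388 0.1513 0.0489] psi 97.64 tilt [-0.002  0.    -1.   ] q6 0.01 F [-5.5 -0.5  1.8] Tq [ 0.009  1.036 -0.028] open 0.0135 grip 30.7
t 5.65 pos [0.5388 0.1513 0.0489] psi 97.64 tilt [-0.002  0.    -1.   ] q6 0.01 F [-5.5 -0.5  1.8] Tq [ 0.009  1.036 -0.028] open 0.0135 grip 30.7
```

Anticlockwise the torque stays low instead of rising, so the right knob loosens anticlockwise. Turn on to about 92°.

Call:
send_rows --rows '[[1,[0,0,0],-10],[1,[0,0,0],-10],[1,[0,0,0],0]]'

```text
t: 6.02
tool_pos: [0.5387, 0.1514, 0.0489]
tool_rot: [-1.625, -2.686, 0.001]
contact_force: [-6.4, -0.2, 2.2]
opening: 0.0132
grip_force: 30.8
```

```bash
python3 -c "
from h import *
to(None)"
```

```text
t 6.03 pos [0.5387 0.1514 0.0489] psi 117.67 tilt [-0.002  0.001 -1.   ] q6 -0.34 F [-6.4 -0.2  2.2] Tq [ 0.154  0.998 -0.109] open 0.0132 grip 30.8
```

Call:
send_rows --rows '[[1,[0,0,0],-10],[1,[0,0,0],-10],[1,[0,0,0],-10],[1,[0,0,0],-10],[1,[0,0,0],-10],[1,[0,0,0],-10],[1,[0,0,0],0]]'

```text
t: 6.9
tool_pos: [0.5384, 0.1514, 0.0489]
tool_rot: [-0.064, -3.138, -0.001]
contact_force: [-7.2, -0.4, 3.9]
opening: 0.0132
grip_force: 30.9
```

```bash
python3 -c "
from h import *
to(None)"
```

```text
t 6.9 pos [0.5384 0.1514 0.0489] psi 177.67 tilt [-0.003  0.001 -1.   ] q6 -1.39 F [-7.2 -0.4  3.9] Tq [ 0.108  1.237 -0.062] open 0.0132 grip 30.9
```

Call:
send_rows --rows '[[4,[0,0,0],0],[4,[0,0,0],0],[4,[0,0,-3],0],[4,[0,0,-4],0],[4,[0,0,-5],0],[4,[0,5.6,0],0],[4,[0,5.6,0],0],[4,[0,5.6,0],0],[4,[0,5.6,0],0],[4,[0,0,0],10]]'

```text
t: 8.15
tool_pos: [0.5486, 0.3786, 0.168]
tool_rot: [0.339, 3.122, 0.003]
contact_force: [-0.5, -1.3, 0.1]
opening: 0.0399
grip_force: 0.0
```

Call:
send_rows --rows '[[4,[0,0,0],10],[4,[0,0,0],10],[4,[0,0,0],10],[4,[0,0,0],10],[4,[0,0,0],10],[4,[0,0,0],10],[4,[0,0,0],10],[4,[0,0,0],10],[4,[0,0,0],4.5],[4,[0,0,0],0]]'

```text
t: 9.4
tool_pos: [0.5491, 0.375, 0.168]
tool_rot: [2.349, 2.086, 0.002]
contact_force: [0.8, -0.5, -0.6]
opening: 0.04
grip_force: 0.0
```

Run:
```python
from h import *
to([.539,.375,.048],83.3)
for n,w in(('wrist','w2.png'),('top','top2.png')):
    im=grab(n,w);W=cloud(im);f=im['frame']
    h=cv2.cvtColor(f,cv2.COLOR_RGB2HSV);H,S=h[...,0],h[...,1]
    m0=((H<8)|(H>172))&(S>130)&(W[...,2]>.073)&(W[...,2]<.09)
    for y0,y1 in((.32,.43),(.10,.21)):
        m=m0&(W[...,1]>y0)&(W[...,1]<y1)
        P=W[m]
        if len(P)>5:print(n,len(P),P.mean(0).round(4),cv2.minAreaRect((P[:,:2]*1000).astype(np.float32)))
```

```text
t 9.4 pos [0.5491 0.375  0.168 ] psi 83.2 tilt [ 0.001  0.001 -1.   ] q6 0.61 F [ 0.8 -0.5 -0.6] Tq [-0.032  0.028 -0.001] open 0.04 grip 0.0
  shift cm [-0.13 -1.02 12.  ] turn -0.1
wrist 967 [0.5396 0.3801 0.0794] ((539.3192749023438, 378.64996337890625), (48.98933029174805, 12.921730995178223), 83.0697021484375)
top 22 [0.5381 0.3799 0.0794] ((538.1409912109375, 375.0212707519531), (45.08938980102539, 9.951070785522461), 85.22345733642578)
top 97 [0.5388 0.1488 0.0792] ((539.0469360351562, 148.94639587402344), (11.394601821899414, 47.69685363769531), 84.81657409667969)
```

View pics/w2.png

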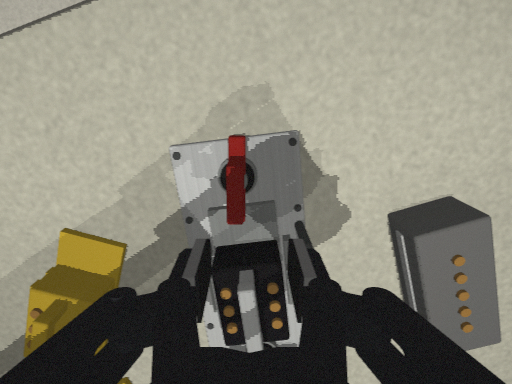

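The wrist view shows the left fin at (237,185), measured at (0.539, 0.377) with heading 83°. The top view puts the right knob about 89° from where it was and free. Descend on the left knob.

Call:
send_rows --rows '[[4,[0.1,-1.0,4],0],[4,[0,0,4],0],[4,[0,0,3],0],[4,[0,0,1],0],[1,[0,0,0],0],[1,[0,0,0],0],[1,[0,0,0],0],[1,[0,0,0],0],[1,[0,0,0],0]]' --newtons 30

```text
t: 10.62
tool_pos: [0.5383, 0.3774, 0.0485]
tool_rot: [-2.349, -2.085, 0.001]
contact_force: [-5.3, -0.3, 1.7]
opening: 0.0132
grip_force: 33.6
```

```bash
python3 -c "
from h import *
to(None)"
```

```text
t 10.62 pos [0.5383 0.3774 0.0485] psi 83.17 tilt [-0.001  0.001 -1.   ] q6 0.62 F [-5.3 -0.3  1.7] Tq [ 0.026  0.936 -0.039] open 0.0132 grip 33.6
```

Call:
send_rows --rows '[[1,[0,0,0],4],[1,[0,0,0],4],[1,[0,0,0],0]]'

```text
t: 11.0
tool_pos: [0.5384, 0.3774, 0.0485]
tool_rot: [-2.489, -1.916, 0.001]
contact_force: [-4.7, -0.1, 1.4]
opening: 0.0134
grip_force: 33.6
```

```bash
python3 -c "
from h import *
to(None)"
```

```text
t 11.0 pos [0.5384 0.3774 0.0485] psi 75.17 tilt [-0.001  0.    -1.   ] q6 0.76 F [-4.7 -0.1  1.4] Tq [-0.046  0.92   0.091] open 0.0134 grip 33.6
```

Call:
send_rows --rows '[[1,[0,0,0],3],[1,[0,0,0],0]]'

```text
t: 11.25
tool_pos: [0.5384, 0.3773, 0.0485]
tool_rot: [-2.538, -1.85, 0.001]
contact_force: [-5.3, -1.4, 1.4]
opening: 0.0136
grip_force: 33.6
```

```bash
python3 -c "
from h import *
to(None)"
```

```text
t 11.25 pos [0.5384 0.3773 0.0485] psi 72.17 tilt [-0.001  0.    -1.   ] q6 0.81 F [-5.3 -1.4  1.4] Tq [-0.111  0.881  0.079] open 0.0136 grip 33.6
```

At 11° the torque is only 0.08 N m, where the tight way would give about 0.29. The left knob loosens clockwise, which agrees with one thread being left-handed.

Call:
send_rows --rows '[[1,[0,0,0],3],[1,[0,0,0],0]]'

```text
t: 11.5
tool_pos: [0.5384, 0.3773, 0.0485]
tool_rot: [-2.586, -1.783, 0.001]
contact_force: [-5.3, -0.6, 1.9]
opening: 0.0131
grip_force: 33.6
```

```bash
python3 -c "
from h import *
to(None)"
```

```text
t 11.5 pos [0.5384 0.3773 0.0485] psi 69.17 tilt [-0.001  0.    -1.   ] q6 0.86 F [-5.3 -0.6  1.9] Tq [-0.136  0.88   0.059] open 0.0131 grip 33.6
```

Call:
send_rows --rows '[[1,[0,0,0],10],[1,[0,0,0],10],[1,[0,0,0],10],[1,[0,0,0],10],[1,[0,0,0],10],[1,[0,0,0],10],[1,[0,0,0],10],[1,[0,0,0],8],[1,[0,0,0],0]]'

```text
t: 12.62
tool_pos: [0.5383, 0.3768, 0.0485]
tool_rot: [3.131, -0.242, -0.002]
contact_force: [-6.3, -1.5, 3.0]
opening: 0.0136
grip_force: 33.7
```

```bash
python3 -c "
from h import *
to(None)"
```

```text
t 12.62 pos [0.5383 0.3768 0.0485] psi -8.85 tilt [-0.001 -0.001 -1.   ] q6 2.22 F [-6.3 -1.5  3. ] Tq [-0.475  1.056  0.069] open 0.0136 grip 33.7
```

Call:
send_rows --rows '[[5,[0,0,0],0],[5,[0,0,0],0],[5,[0,0,-4],0],[5,[0,0,-5],0],[5,[0,0,-5],0],[5,[0.9,5.6,0],0],[5,[0.9,5.6,0],0],[5,[0,0,0],-10],[5,[0,0,0],-10],[5,[0,0,0],-10]]'

```text
t: 13.88
tool_pos: [0.5401, 0.2633, 0.1881]
tool_rot: [-3.087, -0.585, -0.003]
contact_force: [0.4, -0.1, -0.3]
opening: 0.0501
grip_force: 0.0
```

Call:
send_rows --rows '[[5,[0,0,0],-10],[5,[0,0,0],-10],[5,[0,0,0],-10],[5,[0,0,0],-10],[5,[0,0,0],-10],[5,[0,0,0],-10],[5,[0,0,0],-9],[5,[0,0,0],0]]'

```text
t: 14.88
tool_pos: [0.5399, 0.2636, 0.1879]
tool_rot: [2.22, 2.222, 0.002]
contact_force: [-0.4, -0.1, -0.3]
opening: 0.0504
grip_force: 0.0
```

Run:
```python
from h import *
to([.539,.264,.078],90)
for n,w in(('wrist','w3.png'),('top','top3.png')):
    im=grab(n,w);W=cloud(im);f=im['frame']
    h=cv2.cvtColor(f,cv2.COLOR_RGB2HSV);H,S=h[...,0],h[...,1]
    red=((H<8)|(H>172))&(S>130)&(W[...,2]>.073)&(W[...,2]<.09)
    hd=(S<90)&(W[...,2]>.096)&(W[...,2]<.108)&(abs(W[...,0]-.539)<.04)&(abs(W[...,1]-.264)<.07)
    for m,y0,y1 in((red,.32,.43),(red,.10,.21),(hd,0.19,.33)):
        P=W[m&(W[...,1]>y0)&(W[...,1]<y1)]
        if len(P)>5:print(n,len(P),P.mean(0).round(4),cv2.minAreaRect((P[:,:2]*1000).astype(np.float32)))
```

```text
t 14.88 pos [0.5399 0.2636 0.1879] psi 90.05 tilt [ 0.002  0.    -1.   ] q6 0.33 F [-0.4 -0.1 -0.3] Tq [ 0.01  -0.023  0.005] open 0.0504 grip 0.0
  shift cm [ 0.04 -0.11 10.99] turn 0.0
wrist 1353 [0.5393 0.3773 0.0794] ((539.1632080078125, 377.73406982421875), (14.259504318237305, 50.00699234008789), 83.6457748413086)
wrist 730 [0.5398 0.1541 0.0786] ((539.8456420898438, 152.66268920898438), (14.381139755249023, 48.82758712768555), 84.32012176513672)
wrist 1754 [0.5393 0.2651 0.1025] ((539.0853881835938, 262.0484619140625), (13.535483360290527, 85.53689575195312), 0.24916958808898926)
top 94 [0.5405 0.1487 0.079 ] ((539.2611083984375, 149.2869415283203), (11.599885940551758, 47.71070861816406), 84.6033706665039)
top 215 [0.5391 0.2576 0.102 ] ((539.5355834960938, 258.2636413574219), (14.192249298095703, 82.30696105957031), 1.5750030279159546)
```

View pics/w3.png

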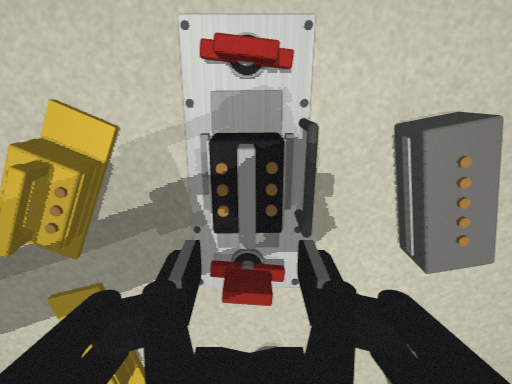

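Both red knobs now lie across the plate, at (246,48) and (247,280), about 90° from tight and clear of the foot. The handle bar at (246,190) is centred at (0.539, 0.263), heading 90°. Grasp it and lift.

Call:
send_rows --rows '[[4,[0,-0.1,4],0],[4,[0,0,4],0],[4,[0,0,2],0],[4,[0,0,0.9],0],[1,[0,0,0],0],[1,[0,0,0],0],[1,[0,0,0],0],[1,[0,0,0],0],[1,[0,0,0],0],[1,[0,0,0],0]]' --newtons 90

```text
t: 16.23
tool_pos: [0.539, 0.2639, 0.0796]
tool_rot: [2.218, 2.224, 0.003]
contact_force: [-2.1, 0.5, 5.3]
opening: 0.0121
grip_force: 89.0
```

```bash
python3 -c "
from h import *
to(None)"
```

```text
t 16.23 pos [0.539  0.2639 0.0796] psi 90.16 tilt [ 0.002  0.001 -1.   ] q6 0.33 F [-2.1  0.5  5.3] Tq [0.081 0.212 0.009] open 0.0121 grip 89.0
```

Call:
send_rows --rows '[[1,[0,0,-0.5],0],[1,[0,0,-1],0],[1,[0,0,-1.5],0],[1,[0,0,-2],0],[1,[0,0,-2],0],[1,[0,0,0],0]]'

```text
t: 16.98
tool_pos: [0.5404, 0.2643, 0.1522]
tool_rot: [2.216, 2.222, 0.009]
contact_force: [0.7, 0.5, -5.9]
opening: 0.0121
grip_force: 88.0
```

```bash
python3 -c "
from h import *
to(None)"
```

```text
t 16.98 pos [0.5404 0.2643 0.1522] psi 90.16 tilt [ 0.006  0.002 -1.   ] q6 0.33 F [ 0.7  0.5 -5.9] Tq [ 0.067 -0.013 -0.006] open 0.0121 grip 88.0
```

Call:
send_rows --rows '[[1,[0,0,-4],0],[1,[0,0,-5],0],[1,[0,0,-4],0],[1,[0,0,-2],0],[1,[-2,0,0],0],[1,[-4,-0.3,0],0],[1,[-5,-0.3,0],0],[1,[-5,-0.3,0],0],[1,[-5,-0.3,0],0],[1,[-5,-0.3,0],0]]'

```text
t: 18.23
tool_pos: [0.5223, 0.0012, 0.2951]
tool_rot: [-2.217, -2.221, 0.005]
contact_force: [0.0, -0.6, -5.1]
opening: 0.0123
grip_force: 88.8
```

Call:
send_rows --rows '[[1,[-5,-0.3,0],0],[1,[-5,-0.3,0],0],[1,[-5,-0.3,0],0],[1,[-4,-0.3,0],0],[1,[-2,0,0],0],[1,[-1,0,0],0],[1,[0,0,0],-6],[1,[0,0,0],-6],[1,[0,0,0],-5],[1,[0,0,0],0]]'

```text
t: 19.48
tool_pos: [0.5126, -0.2155, 0.2975]
tool_rot: [-1.864, -2.527, -0.0]
contact_force: [-0.5, -0.3, -5.3]
opening: 0.0122
grip_force: 88.7
```

Run:
```python
from h import *
to([.5133,-.2165,.0746],107.1)
im=grab('wrist','w4.png')
```

```text
t 19.48 pos [ 0.5126 -0.2155  0.2975] psi 107.18 tilt [-0.001  0.001 -1.   ] q6 -0.83 F [-0.5 -0.3 -5.3] Tq [0.024 0.013 0.008] open 0.0122 grip 88.7
  shift cm [-0.14  0.05 22.29] turn 0.1
```

View pics/w4.png

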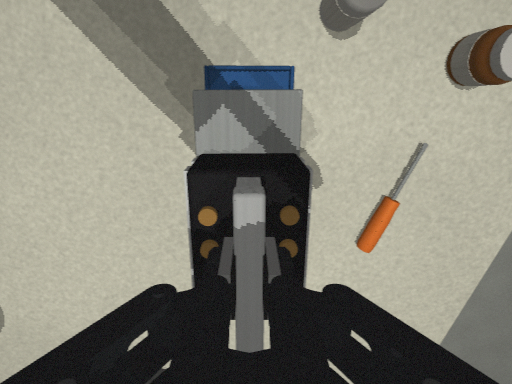

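The wrist view shows the module held level over the blue tray at (250,78), with the tray centred and parallel to it. Lower it.

Call:
send_rows --rows '[[1,[-0.1,0,2],0],[1,[0,0,4],0],[1,[0,0,5],0],[1,[0,0,4],0],[1,[0,0,3],0],[1,[0,0,2],0],[1,[0,0,0.7],0],[1,[0,0,0],0]]'

```text
t: 20.52
tool_pos: [0.5132, -0.2176, 0.0915]
tool_rot: [1.865, 2.528, 0.0]
contact_force: [0.2, 0.2, -5.6]
opening: 0.0122
grip_force: 88.7
```

```bash
python3 -c "
from h import *
to([.5133,-.2165,.0746],107.1)"
```

```text
t 20.52 pos [ 0.5132 -0.2176  0.0915] psi 107.15 tilt [ 0. -0. -1.] q6 -0.83 F [ 0.2  0.2 -5.6] Tq [-0.003  0.021  0.034] open 0.0122 grip 88.7
  shift cm [0.1  0.04 1.69] turn 0.0
```

Call:
send_rows --rows '[[1,[0,0,0.5],0],[1,[0,0,0.5],0],[1,[0,0,0.3],0],[1,[0,0,0.2],0],[1,[0,0,0.1],0],[1,[0,0,0],0]]'

```text
t: 21.28
tool_pos: [0.513, -0.2174, 0.0753]
tool_rot: [-1.865, -2.528, 0.0]
contact_force: [0.1, -0.6, -4.9]
opening: 0.012
grip_force: 88.8
```

Call:
send_rows --rows '[[1,[0,0,0.1],0],[1,[0,0,0],0]]'

```text
t: 21.52
tool_pos: [0.5132, -0.2176, 0.0748]
tool_rot: [1.865, 2.528, -0.0]
contact_force: [-1.8, 0.2, -2.1]
opening: 0.0123
grip_force: 89.1
```

Call:
send_rows --rows '[[1,[0,0,0.1],0],[1,[0,0,0],0]]'

```text
t: 21.78
tool_pos: [0.5132, -0.2176, 0.0748]
tool_rot: [-1.865, -2.528, 0.0]
contact_force: [-5.3, 1.6, 6.4]
opening: 0.0122
grip_force: 90.1
```

The module has touched down at the expected height. Release it and rise.

Call:
send_rows --rows '[[4,[0,0,0],0],[4,[0,0,0],0],[4,[0,0,0],0],[4,[0,0,-2],0],[4,[0,0,-4],0],[4,[0,0,-5],0],[4,[0,0,-5],0],[4,[0,0,0],0]]'

```text
t: 22.78
tool_pos: [0.5158, -0.219, 0.2414]
tool_rot: [1.858, 2.518, 0.002]
contact_force: [0.5, -0.1, 0.4]
opening: 0.0399
grip_force: 0.0
```

Run:
```python
from h import *
to(None)
im=grab('wrist');W=cloud(im);P=W[(W[...,2]>.09)&(W[...,2]<.105)&(abs(W[...,0]-.513)<.04)&(abs(W[...,1]+.217)<.07)]
print(P.mean(0),cv2.minAreaRect((P[:,:2]*1000).astype(np.float32)))
im=grab('top','top5.png');cv2.imwrite('pics/top5b.png',cv2.resize(cv2.imread('pics/top5.png')[60:300,70:400],None,fx=2.2,fy=2.2))
```

```text
t 22.77 pos [ 0.5158 -0.219   0.2414] psi 107.16 tilt [ 0.011 -0.007 -1.   ] q6 -0.83 F [ 0.5 -0.1  0.4] Tq [-0.017  0.004 -0.036] open 0.0399 grip 0.0
[ 0.51384671 -0.2172247   0.09742695] ((514.3651733398438, -219.69041442871094), (13.49123764038086, 84.98352813720703), 17.167400360107422)
```

View pics/top5b.png

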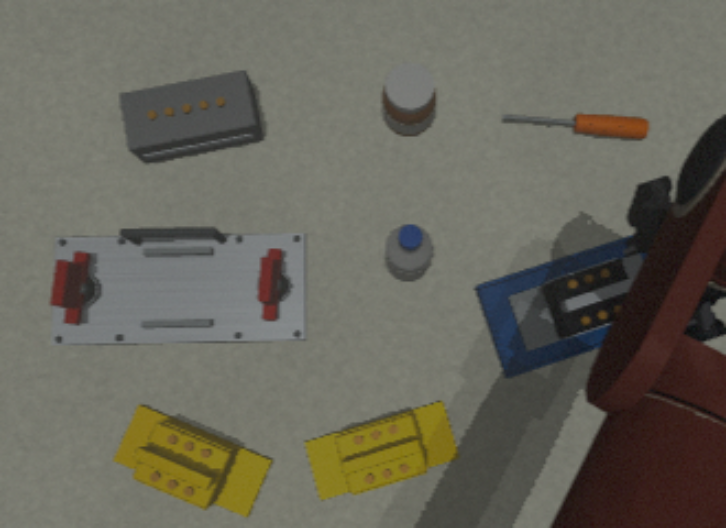

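The module sits in the tray at (570,300). Its handle top is at z = 0.097, as expected, and it is centred and parallel to the tray. Both knobs are across the plate, at (72,285) and (272,285), and the bystanders have not moved. Hand it in.

```bash
python3 -c "
from station import ctrl
print(ctrl.finish_job())"
```

```text
the job is handed in; nothing more can be done
None
```

The job is handed in (no verdict came back): both knobs are loosened by about 89° (right one anticlockwise, left one clockwise), and the module stands released, flat and lengthwise in the blue tray, with the bystanders where they were.

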